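# Put the cover plate back on the water filter

## Task

The cartridge of the worktop water filter has been changed: put its white cover plate back on, with the two steel pins through the plate's two holes and the plate lying flush on the housing's rim. The pins sit on a sled that has settled a little to one side or the other along the housing, so feel for them, and keep hold of the plate until it has gone fully home rather than dropping it; then let go and leave the beaker, salt shaker and pepper where they stand.

Things in the scene. Friction and masses are not known exactly. Their poses are not given: they have to be found in the camera images.
- filter_box: fixed white open-topped water-filter housing on the worktop, 110 (its x) x 210 (its y) x 48 mm high, walls 8 mm thick; origin at the centre of its underside, z up, long axis y. The flat rim is at z = 48 mm. Two hose stubs stick out 21 mm from its +x side. Inside it are a grey sled with a blue cartridge and two upright pins.
- rim_mid (a point): centre of the housing's mouth, at rim height, housing axes. Two fixed steel pins, 10 mm in diameter, round-tipped, 130 mm apart, stand on the line x = 0, tips 16.5 mm above the rim. Their place along y is not reported: the mid-point between them lies anywhere from y = -14 to +14 mm from here.
- cover_grip (a point): centre, half-way up, of the loose cover: 21 mm above its underside and 21 mm below the top of its grip rib; axes x, y, z are the cover's own, z up with the rib on top. It starts flat on the worktop. When seated, this point is 69 mm above the housing's underside; with the plate resting on top of the pins it is 85.5 mm above it.
- cover: the cover, about 250 g: flat white plate 104 (x) x 176 (y) x 6 mm with two through holes, 13 mm in diameter, at y = -65 and +65 mm, x = 0, and a blue upright grip rib along y on top, 14 mm thick, 70 mm long, rising to 42 mm above the underside. Origin at the centre of the underside. It may go on either way round.
- beaker_mid (a point): blue and white beaker, 74 mm across, 66 mm tall, standing on the worktop; this point is inside it about half-way up; to be left alone
- salt_shaker_mid (a point): white salt shaker with a grey top, 44 mm across, 90 mm tall, standing on the worktop; this point is inside it about half-way up; to be left alone
- red_pepper_mid (a point): red pepper, 58 mm across, 63 mm tall, standing on the worktop; this point is inside it about half-way up; to be left alone
Mind the look-alikes: they are no part of the job. Leave any pink look-alike of the cover alone.

How it is judged (in metres and radians):
At the end, for the whole second after the job is handed in: The cover rests flush on the rim with both pins through its holes: centre point 69 mm above the housing's underside within 3 mm, within 7 mm of its long centre line and 22 mm of its middle, level within 0.04 rad, long axes aligned within 0.08 rad (z of cover_grip in the frame of filter_box between 0.066 and 0.072 m and x of cover_grip in the frame of filter_box between -0.007 and 0.007 m and y of cover_grip in the frame of filter_box between -0.022 and 0.022 m and angle between cover_grip's own z axis and vertical below 0.04 rad and angle between the y axis of cover_grip and the y axis of filter_box, either way round below 0.08 rad and linear speed of cover below 0.02 m/s); the robot touches nothing.
It fails at once if the beaker is moved by more than 20 mm (distance of beaker_mid from where it was at the start of the episode above 0.02 m).
It fails at once if the salt shaker is moved by more than 20 mm (distance of salt_shaker_mid from where it was at the start of the episode above 0.02 m).
It fails at once if the red pepper is moved by more than 20 mm (distance of red_pepper_mid from where it was at the start of the episode above 0.02 m).
It fails at once if the cover is dropped onto the housing (faster than 0.45 m/s while over it and less than 30 mm above its seat) (horizontal distance between cover_grip and filter_box below 0.08 m and z of cover_grip in the frame of filter_box below 0.099 m and linear speed of cover above 0.45 m/s).
It also fails if it takes over 48 s, if anything falls off the work surface, if the arm or the gripper's body presses on something with over 40 N, if the wrist force passes 120 N, or if a joint passes its speed limit or range.

## Robot

A 6-joint arm with a two-finger parallel gripper is mounted at the origin on a cart in front of the work surface, level with it; the furniture and walls round the work are solid. World frame = base frame: x ahead of the robot, y to its left, z up, the work surface at z = 0. Lengths are in mm, angles in rad, forces in N, time in s.
With the tool pointing down it reaches from about 325 to 900 mm from the base axis. Payload 3.5 kg.
Tool frame: the origin (TCP) lies midway between the tips of the shut fingers; the grasp point (between the pads) lies 19 mm behind it (grip_depth is the distance from the TCP to the grasp point, in mm); z points along the fingers, y is the line along which they close (so a half turn about z gives the same grasp; the last joint's range is limited). The gripper opens to 85 mm and grips with 20 to 120 N. Pads are 22 mm wide; open, the fingers measure 114 mm over their backs; the gripper's body (76 mm by 85 mm) begins 54 mm behind the grasp point. The pads swing forward as they close: fully open they stand 13 mm farther back than shut.
Start: joints at [-1.418, 0.276, -0.026, 1.268, 0, 1.467], TCP at [158.125, -604.664, 231.313] pointing down, gripper open.
Joint ranges: [-3.12, 3.12], [-0.85, 1.88], [-1.08, 1.24], [-1.95, 2.15], [-1.57, 1.53], [-3.14, 3.14]. Speed limits (rad/s): [2.57, 2.57, 3.14, 3.14, 3.14, 3.14].

## Interface

Orientations are given as [roll, pitch, yaw] about the fixed x, y, z axes, in that order (R = Rz(yaw) Ry(pitch) Rx(roll)).
In Python, from bench import * gives the robot as it stands.
- The arm moves only by the shell command python3 -m crank 'ROWS' [FORCE]. ROWS is JSON, a list that holds one entry, the list of rows, each a list of 5 numbers: the opening, from -1 (shut) to 1 (fully open), then the shift along the tool's x, y, z normalised to -1 to 1, where 1 is 40 mm, then the turn about the tool's z normalised to -1 to 1, where 1 is 5 degrees. A call has exactly 5 rows; each row shifts and turns the commanded pose from where the row before left it, along the tool's axes as they then stand; what a row does not reach is not made up. A row lasts 1/10 s, in which the tool goes at most 50 mm and 8.59 degrees, less where a joint would pass 70% of its speed; a pose out of reach is approached as far as the arm can. A call with a number of a shift or a turn outside -1 to 1 is refused whole. A call with a gripper value outside its range is refused whole. The fingers move at their own pace and stop on an object; FORCE is the grip in N (left out, the last holds). Time passes only in rows, so rows that do not move let the fingers close, or fill a call up. It gives the time, the measured TCP pose, the force, the opening and the grip force at its end, in the units of the state.
- read_state(): the state, without advancing time (a new reading comes with each control period).
- capture(name): name is "scene" or "top" or "wrist"; returns the picture (420x560x3 uint8, blue, green, red); there is no depth.
- camera_params(name): a dict with "fov_y" (degrees; the focal length in pixels is half the picture's height over the tangent of half this angle, whatever the lens; pixels are square), "cx", "cy" (the principal point, pixels), "rvec" (rotation vector, rad) and "tvec" (3), from world to camera coordinates, as OpenCV has them. Camera axes: x right, y down, z forward; pixel columns grow to the right and rows downward; lengths in mm; the calibration is good to about 2 mm. A picture is of the moment at which its call begins: read the wrist's pose just before it. camera_params takes no time and is no camera call; for the wrist camera it gives the pose at the moment of the call.
- sign_off(): hands the job in; it is judged then, once.
Trained networks look in the newest picture that a camera, given by its name, has taken for a name from the list of things; names that differ only in an ending like _2 or _b are one class to them, and where a whole thing is asked for, a point or a joint stands for the part that bears it (a point fixed in the world has none). Each returns a list of dicts, best first, with "score" (0 to 1); they miss things now and then, are a little off and sometimes report something else, mostly with a low value. They report only what shows in the picture. A call takes as long as a camera call. They do not tell look-alikes from the thing itself.
- regions_of(camera, thing): "pixels" (420x560 bool, what is visible of it) and "extent" ([left, top, right, bottom] in pixels, round what is visible of it).
- place_of(camera, thing): "position" ([column, row] in pixels: a listed point, or the origin of a listed thing).
The state is a dict: "time": time; "q": joint angles; "joint_vel": joint speeds; "effort": joint torques, N m; "position": TCP position; "tcp_rot": TCP orientation; "wrist_force": force on the tool from outside, world axes, zero at the start; "moment": the same for the moment, N m; "grip_width": finger opening in mm; "gripper_force": force on a finger pad.
Only numpy, scipy, OpenCV 4.12 (cv2) and the standard library are available. Lean on these libraries where they do the work, as an engineer would, in place of code of your own. Each camera call takes 0.05 s, during which the arm holds its last target. There are 200 camera calls.

## Working session

There is one attempt and no reset: what is moved stays moved. The work goes in short steps, Python scripts to look and compute and a shell command to move; the robot and the scene stay as the last step left them, time stands still between calls to the robot, and variables do not carry over. Pictures are saved under pics/ and viewed, at most 10 in all, crops included, and the job is handed in when it is done.

```bash
ls; mkdir -p pics; cat > h.py <<'E'
from bench import *
import numpy as np, cv2
def cam(n):
    p=camera_params(n); f=210/np.tan(np.radians(p["fov_y"])/2)
    R=cv2.Rodrigues(np.array(p["rvec"],float))[0]; t=np.array(p["tvec"],float).ravel()
    return f,p["cx"],p["cy"],R,t
def ray(n,uv,z):
    f,cx,cy,R,t=cam(n); d=R.T@np.array([(uv[0]-cx)/f,(uv[1]-cy)/f,1]); c=-R.T@t
    return c+d*(z-c[2])/d[2]
def proj(n,P):
    f,cx,cy,R,t=cam(n); q=R@np.array(P,float)+t; return np.array([cx+f*q[0]/q[2],cy+f*q[1]/q[2]])
E
python3 - <<'E'
from h import *
s=read_state(); print(s)
for n in("scene","top"):
    im=capture(n); cv2.imwrite(f"pics/{n}0.png",im)
    print(n,camera_params(n))
    for t,z in(("filter_box",0),("rim_mid",48),("cover_grip",21),("cover",0),("beaker_mid",33),("salt_shaker_mid",45),("red_pepper_mid",31)):
        for r in place_of(n,t)[:3]: print(t,np.round(r["score"],2),np.round(r["position"]),np.round(ray(n,r["position"],z)))
E
```

```text
pics
{'time': 0.0, 'q': array([-1.41839274e+00,  2.77070600e-01, -2.78822737e-02,  1.26798316e+00,
        2.34825569e-05,  1.46737708e+00]), 'joint_vel': array([-0.00025388,  0.00023799, -0.00072398,  0.00071181, -0.0002137 ,
        0.00045789]), 'effort': array([-4.57922906e-04, -4.45501471e+01,  2.95205480e+01,  1.62755203e-02,
        1.24699517e-05,  6.28819322e-06]), 'position': array([ 158.0188095 , -603.89821625,  230.19777186]), 'tcp_rot': array([-3.13946680e+00, -2.44249561e-04,  2.55822545e-01]), 'wrist_force': array([-0.27092434, -0.21671751,  0.74362399]), 'moment': array([ 0.02703677,  0.00928952, -0.01179323]), 'gripper_force': 0.0, 'grip_width': 85.22003915074204}
scene {'fov_y': 56.969896189993705, 'cx': 277.98109641056, 'cy': 207.65919964077233, 'rvec': array([ 1.17099441, -2.06226146,  1.13796443]), 'tvec': array([338.26183466, 232.40883342, 823.71631217])}
filter_box 0.8 [345. 205.] [ 468. -126.    0.]
rim_mid 0.61 [350. 190.] [ 468. -140.   48.]
cover_grip 0.95 [215. 318.] [223. 412.  21.]
cover_grip 0.68 [238. 227.] [504. 229.  21.]
cover_grip 0.63 [237. 235.] 
[... 249 characters left out ...]
pepper_mid 0.76 [157. 266.] [443. 472.  31.]
top {'fov_y': 50.67616583586227, 'cx': 278.53523050346826, 'cy': 202.98602593410158, 'rvec': array([ 2.14236965, -2.19163934,  0.10796558]), 'tvec': array([ 114.14039316,  462.05152032, 1449.10708242])}
filter_box 0.62 [347. 197.] [ 482. -129.    0.]
rim_mid 0.98 [350. 199.] [ 470. -130.   48.]
cover_grip 0.87 [241. 190.] [510. 227.  21.]
cover_grip 0.63 [183. 280.] [218. 422.  21.]
cover 0.67 [241. 194.] [502. 230.   0.]
cover 0.67 [184. 282.] [210. 422.   0.]
cover 0.46 [347. 198.] [ 479. -129.    0.]
beaker_mid 0.62 [331. 141.] [667. -75.  33.]
salt_shaker_mid 0.66 [377. 136.] [ 677. -229.   45.]
red_pepper_mid 0.79 [166. 215.] [431. 477.  31.]
```

View pics/top0.png

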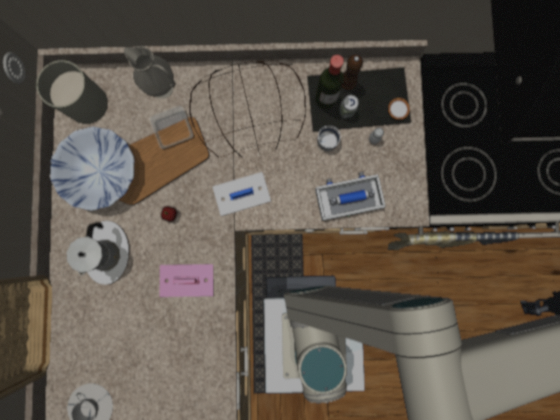

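View pics/scene0.png

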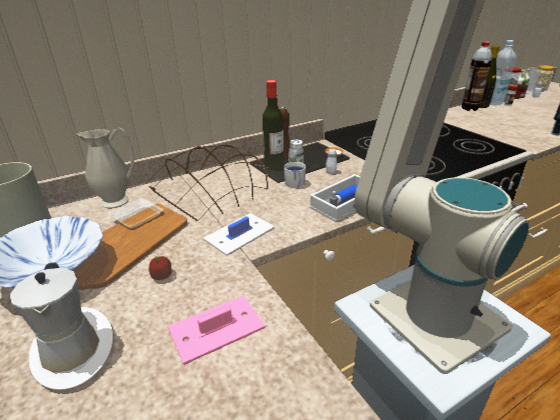

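The top view shows three candidates: the white cover with a blue rib at (241,193), its pink look-alike at (187,281), and the housing with the blue cartridge at (350,197). I choose the white plate at (241,193). Next come its orientation and a close crop.

```bash
python3 - <<'E'
from h import *
for n in("top","scene"):
    im=capture(n)
    if n=="top": cv2.imwrite("pics/crop1.png",cv2.resize(im[120:240,190:410],None,fx=3.5,fy=3.5,interpolation=cv2.INTER_CUBIC))
    for t,z in(("cover",6),("filter_box",48)):
        for r in regions_of(n,t)[:3]:
            m=r["pixels"]; v,u=np.nonzero(m)
            P=np.array([ray(n,p,z)[:2] for p in zip(u,v)],np.float32)
            print(n,t,round(r["score"],2),r["extent"],m.sum(),cv2.minAreaRect(P))
            # rib / blue
            hsv=cv2.cvtColor(im,cv2.COLOR_BGR2HSV); b=m&(hsv[...,0]>100)&(hsv[...,0]<130)&(hsv[...,1]>140)
            v,u=np.nonzero(b)
            if len(v)>10:
                P=np.array([ray(n,p,42)[:2] for p in zip(u,v)],np.float32); print("  blue",cv2.minAreaRect(P))
E
```

```text
top cover 0.78 [157.2, 262.9, 212.0, 297.2] 1719 ((217.69952392578125, 415.9671630859375), (174.82989501953125, 104.50128173828125), 88.71864318847656)Traceback (most recent call last):
  File "<stdin>", line 8, in <module>
  File "h.py", line 8, in ray
    f,cx,cy,R,t=cam(n); d=R.T@np.array([(uv[0]-cx)/f,(uv[1]-cy)/f,1]); c=-R.T@t
                ~~~^^^
  File "h.py", line 4, in cam
    p=camera_params(n); f=210/np.tan(np.radians(p["fov_y"])/2)
ValueError: time passes only in moves, steps and waits
```

View pics/crop1.png

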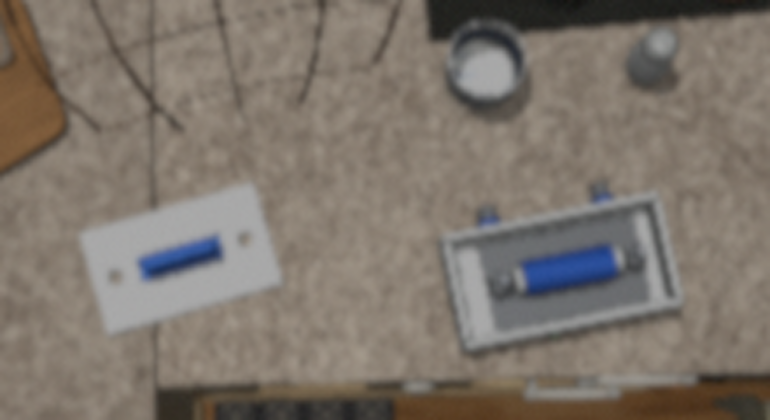

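The crop shows the white plate with a blue rib (rib centre near crop (180,258)) and its holes at (114,276) and (245,239). The open housing has its pins at about (502,287) and (630,258). The choice is confirmed.

```bash
sed -i 's/^def cam(n):/import functools\n@functools.lru_cache(None)\ndef cam(n):/' h.py; python3 - <<'E'
from h import *
im=capture("top")
def w(c,z): return ray("top",(c[0]/3.5+190-.36,c[1]/3.5+120-.36),z)
def show(n,a,b,za):
    A,B=w(a,za),w(b,za); d=A-B; print(n,np.round((A+B)/2,1),np.round(np.linalg.norm(d),1),"yaw of +y dir",np.degrees(np.arctan2(-d[0],d[1])).round(2))
show("holes",(114,276),(245,239),6)
show("plate corners diag",(80,236),(281,283),6); show("diag2",(252,184),(108,333),6)
show("rib",(141,268),(221,248),42)
show("pins",(502,287),(630,258),60)
show("rim d1",(444,237),(681,303),48); show("rim d2",(657,195),(467,353),48)
show("rim longtop",(444,237),(657,195),48);show("rim longbot",(467,353),(681,303),48)
for t,z in(("cover",6),("filter_box",48)):
    for r in regions_of("top",t)[:3]:
        m=r["pixels"]; v,u=np.nonzero(m)
        P=np.array([ray("top",p,z)[:2] for p in zip(u,v)],np.float32)
        print(t,round(r["score"],2),r["extent"],m.sum(),cv2.minAreaRect(P))
E
```

```text
holes [502.4 229.6   6. ] 130.9 yaw of +y dir 14.6
plate corners diag [500.5 228.9   6. ] 199.4 yaw of +y dir -14.54
diag2 [501.8 228.9   6. ] 199.5 yaw of +y dir -134.86
rib [497.3 225.1  42. ] 77.4 yaw of +y dir 12.84
pins [ 473.3 -132.9   60. ] 121.9 yaw of +y dir 11.49
rim d1 [ 477.1 -131.4   48. ] 228.8 yaw of +y dir -17.06
rim d2 [ 473.7 -131.5   48. ] 233.1 yaw of +y dir -141.75
rim longtop [ 528.3 -122.5   48. ] 204.1 yaw of +y dir 9.91
rim longbot [ 422.5 -140.4   48. ] 205.2 yaw of +y dir 11.84
cover 0.78 [211.2, 174.6, 269.3, 214.0] 1680 ((502.6905212402344, 228.18338012695312), (110.32148742675781, 183.143310546875), 14.824957847595215)
cover 0.62 [159.3, 263.9, 211.1, 296.8] 1684 ((218.15509033203125, 413.5206604003906), (107.20978546142578, 175.7997283935547), 0.13754573464393616)
filter_box 0.86 [316.3, 169.4, 386.5, 221.4] 1163 ((486.12774658203125, -127.7793960571289), (133.83206176757812, 214.4149627685547), 10.755264282226562)
```

```bash
python3 -m crank '[[[1,0.54,-0.72,0,0],[1,0.54,-0.72,0,0],[1,0.54,-0.72,0,0],[1,0.54,-0.72,0,0],[1,0.54,-0.72,0,0]]]' 40
python3 -m crank '[[[1,0.54,-0.72,0,0],[1,0.54,-0.72,0,0],[1,0.54,-0.72,0,0],[1,0.54,-0.72,0,0],[1,0.54,-0.72,0,0]]]'
```

```text
time: 1.55
position: [226.5, -436.7, 231.4]
tcp_rot: [3.141, -0.0, 0.255]
wrist_force: [-0.2, 0.6, 0.3]
grip_width: 84.9
gripper_force: 0.0
time: 2.05
position: [294.5, -270.1, 231.5]
tcp_rot: [3.141, -0.0, 0.255]
wrist_force: [0.9, -0.2, 0.6]
grip_width: 85.4
gripper_force: 0.0
```

```bash
python3 -m crank '[[[1,0.54,-0.72,0,0],[1,0.54,-0.72,0,0],[1,0.54,-0.72,0,0],[1,0.54,-0.72,0,0],[1,0.54,-0.72,0,0]]]'
python3 -m crank '[[[1,0.54,-0.72,0,0],[1,0.54,-0.72,0,0],[1,0.54,-0.72,0,0],[1,0.54,-0.72,0,0],[1,0.54,-0.72,0,0]]]'
python3 -m crank '[[[1,0.54,-0.72,0,0],[1,0.54,-0.72,0,0],[1,0.54,-0.72,0,0],[1,0.54,-0.72,0,0],[1,0.54,-0.72,0,0]]]'
python3 -m crank '[[[1,0,0,0,-1],[1,0,0,0,-1],[1,0,0,0,-1],[1,0,0,0,-1],[1,0,0,0,-1]]]'
python3 -m crank '[[[1,0,0,0,-1],[1,0,0,0,-1],[1,0,0,0,-1],[1,0,0,0,-1],[1,0,0,0,-1]]]'
python3 -m crank '[[[1,0,0,0,-1],[1,0,0,0,-1],[1,0,0,0,-1],[1,0,0,0,-1],[1,0,0,0,-1]]]'
python3 -m crank '[[[1,0,0,0,-1],[1,0,0,0,-1],[1,0,0,0,-1],[1,0,0,0,0],[1,0,0,0,0]]]'
python3 - <<'E'
from h import *
s=read_state(); cam("wrist"); im=capture("wrist"); cv2.imwrite("pics/w1.png",im)
print(s["position"],s["tcp_rot"])
for t,z in(("cover",0),("cover_grip",21)):
    for r in place_of("wrist",t)[:2]: print(t,r["score"],r["position"],ray("wrist",r["position"],z))
hsv=cv2.cvtColor(im,cv2.COLOR_BGR2HSV); b=(hsv[...,0]>100)&(hsv[...,0]<130)&(hsv[...,1]>140)
v,u=np.nonzero(b); P=np.array([ray("wrist",p,42)[:2] for p in zip(u,v)],np.float32); print(cv2.minAreaRect(P))
E
```

```text
time: 2.55
position: [362.7, -103.4, 231.7]
tcp_rot: [3.141, -0.001, 0.256]
wrist_force: [1.2, 0.2, 0.3]
grip_width: 85.7
gripper_force: 0.0
time: 3.05
position: [430.8, 63.5, 231.6]
tcp_rot: [3.141, -0.001, 0.256]
wrist_force: [0.4, 0.2, 0.9]
grip_width: 85.3
gripper_force: 0.0
time: 3.55
position: [502.5, 216.4, 231.4]
tcp_rot: [-3.129, -0.0, 0.283]
wrist_force: [0.1, -0.2, 0.3]
grip_width: 85.3
gripper_force: 0.0
time: 4.05
position: [502.5, 214.0, 231.4]
tcp_rot: [-3.131, -0.005, 0.719]
wrist_force: [-0.2, -0.2, -0.8]
grip_width: 85.1
gripper_force: 0.0
time: 4.55
position: [502.5, 213.9, 231.4]
tcp_rot: [-3.134, -0.009, 1.155]
wrist_force: [0.2, 0.4, 0.5]
grip_width: 85.3
gripper_force: 0.0
time: 5.05
position: [502.5, 213.9, 231.4]
tcp_rot: [-3.139, -0.011, 1.591]
wrist_force: [0.4, -1.3, 0.5]
grip_width: 85.4
gripper_force: 0.0
time: 5.55
position: [502.5, 214.0, 231.4]
tcp_rot: [-3.142, -0.012, 1.848]
wrist_force: [0.3, -1.2, 0.3]
grip_width: 85.7
gripper_force: 0.0
[502.47323623 213.96340569 231.38838844] [-3.14153482 -0.01166987  1.84790277]
cover 0.77 [276.6, 170.0] [499.59505075 229.93354359   0.        ]
cover_grip 0.55 [277.8, 176.5] [502.21264719 225.87211918  21.        ]
((552.3538818359375, 71.86077880859375), (844.5875244140625, 415.5382080078125), 15.817529678344727)
```

View pics/w1.png

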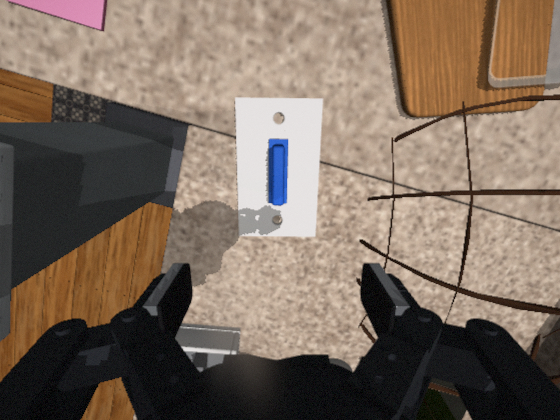

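The wrist view shows the white plate: holes at (279,118) and (277,220), blue rib from (278,140) to (278,205). The wrist yaw is a little off the plate's.

```bash
python3 - <<'E'
from h import *
s=read_state(); print(s["q"].round(3)); capture("wrist")
a,b=ray("wrist",(279,118),6),ray("wrist",(277.3,220),6); c,d=ray("wrist",(278.5,140),42),ray("wrist",(277.8,205),42)
for A,B in((a,b),(c,d)):
    D=A-B; print(((A+B)/2).round(1),np.linalg.norm(D).round(1),np.degrees(np.arctan2(-D[0],D[1])).round(2))
m=(a+b)/2; e=m[:2]-s["position"][:2]; y=s["tcp_rot"][2]
print("tool shift xy",e@[np.cos(y),np.sin(y)],e@[np.sin(y),-np.cos(y)], np.degrees(y)-90)
E
```

```text
[ 0.278  0.136 -0.2    1.235  0.012  1.571]
[501.7 229.4   6. ] 130.0 15.11
[500.4 232.9  42. ] 75.2 15.45
tool shift xy 15.081732964612696 3.4909010885930645 15.92608986926777
```

```bash
python3 -m crank '[[[1,0.19,0.045,0.8,0.2],[1,0.19,0.045,0.8,0],[1,0,0,0.8,0],[1,0,0,0.8,0],[1,0,0,0.8,0]]]'
python3 -m crank '[[[1,0,0,0.3,0],[1,0,0,0,0],[1,0,0,0,0],[1,0,0,0,0],[1,0,0,0,0]]]'
```

```text
time: 6.25
position: [501.5, 231.5, 70.5]
tcp_rot: [3.141, -0.012, 1.832]
wrist_force: [0.4, 0.5, -0.1]
grip_width: 85.5
gripper_force: 0.0
time: 6.75
position: [502.9, 232.0, 61.4]
tcp_rot: [3.138, -0.012, 1.832]
wrist_force: [0.2, 1.1, -0.0]
grip_width: 85.4
gripper_force: 0.0
```

```bash
python3 -m crank '[[[1,-0.06,0,0.5,0],[1,0,0,0.5,0],[1,0,0,0.26,0],[1,0,0,0,0],[-1,0,0,0,0]]]' 60
python3 -m crank '[[[-1,0,0,0,0],[-1,0,0,0,0],[-1,0,0,0,0],[-1,0,0,0,0],[-1,0,0,0,0]]]'
python3 -m crank '[[[-1,0,0,0,0],[-1,0,0,0,0],[-1,0,0,0,0],[-1,0,0,0,0],[-1,0,0,0,0]]]'
```

```text
time: 7.25
position: [502.2, 229.9, 9.7]
tcp_rot: [3.141, -0.012, 1.832]
wrist_force: [0.3, 0.4, 0.2]
grip_width: 72.8
gripper_force: 0.0
time: 7.75
position: [502.1, 229.9, 9.6]
tcp_rot: [3.141, -0.012, 1.832]
wrist_force: [-0.4, -0.2, 4.1]
grip_width: 13.2
gripper_force: 59.7
time: 8.25
position: [502.1, 229.9, 9.7]
tcp_rot: [3.141, -0.012, 1.832]
wrist_force: [-1.5, -0.1, 6.0]
grip_width: 12.9
gripper_force: 59.9
```

```bash
python3 -m crank '[[[-1,0,0,-0.4,0],[-1,0,0,-0.8,0],[-1,0,0,-1,0],[-1,0,0,-1,0],[-1,0,0,-1,0]]]'
python3 -m crank '[[[-1,0,0,-0.8,0],[-1,0,0,-0.4,0],[-1,0,0,0,0],[-1,0,0,0,0],[-1,0,0,0,0]]]'
python3 - <<'E'
from h import *
s=read_state(); im=capture("wrist"); cv2.imwrite("pics/w2.png",im); 
f,cx,cy,R,t=cam("wrist"); c=-R.T@t; y=s["tcp_rot"][2]; ex=np.array([np.cos(y),np.sin(y),0]); ey=np.array([np.sin(y),-np.cos(y),0])
p=s["position"]; d=c-p; print(s["position"],s["tcp_rot"],"cam in tool",d@ex,d@ey,d[2],"fwd",R[2])
for a in(65,88,-65): print(a,proj("wrist",p+a*ex+[0,0,-4]))
H=48+16
for q in(60,100,150,200,250): print(q,proj("wrist",np.array([*(p+q*ex)[:2],H])))
E
```

```text
time: 8.75
position: [501.3, 227.5, 177.4]
tcp_rot: [-3.139, -0.012, 1.832]
wrist_force: [0.9, 0.5, -2.6]
grip_width: 13.5
gripper_force: 58.7
time: 9.25
position: [501.0, 226.8, 222.6]
tcp_rot: [-3.137, -0.011, 1.832]
wrist_force: [-0.1, 0.1, -1.9]
grip_width: 13.1
gripper_force: 58.9
[500.99999507 226.84948654 222.64260359] [-3.13704047 -0.0114565   1.83219757] cam in tool 76.38097703042041 1.0184712673495824 143.56946638219966 fwd [ 0.07153821 -0.28179419 -0.95680422]
65 [274.95328194 145.18308513]
88 [274.90910163  95.46464401]
-65 [275.14206987 357.63614752]
60 [276.00636855 138.1626503 ]
100 [276.01223529  95.65895099]
150 [276.02028528  37.33782934]
200 [276.02925943 -27.6787334 ]
250 [ 276.03932659 -100.613936  ]
```

View pics/w2.png

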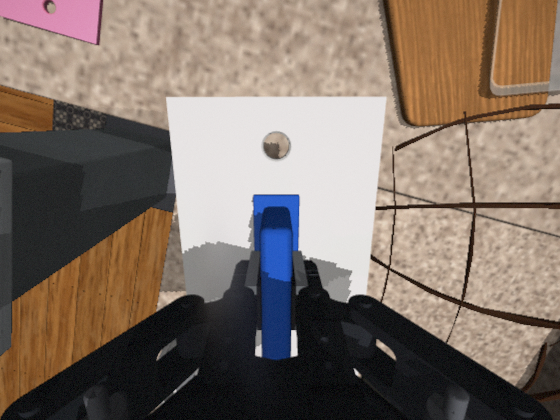

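The wrist view shows the plate held squarely: its front hole is at (276,146) where predicted, and the rib is between the pads. I'll fly past the housing and measure each pin beyond the plate's front edge.

```bash
python3 -m crank '[[[-1,-0.4,-0.1,0,0.8],[-1,-0.7,-0.16,0,0],[-1,-0.75,-0.16,0,0],[-1,-0.75,-0.16,0,0],[-1,-0.75,-0.16,0,0]]]'
python3 -m crank '[[[-1,-0.75,-0.16,0,0],[-1,-0.75,-0.16,0,0],[-1,-0.75,-0.16,0,0],[-1,-0.75,-0.16,0,0],[-1,-0.75,-0.16,0,0]]]'
python3 -m crank '[[[-1,-0.75,-0.16,0,0],[-1,-0.75,-0.16,0,0],[-1,-0.75,-0.16,0,0],[-1,-0.7,-0.16,0,0],[-1,-0.4,-0.1,0,0]]]'
python3 -m crank '[[[-1,0,0,0,0],[-1,0,0,0,0],[-1,0,0,0,0],[-1,0,0,0,0],[-1,0,0,0,0]]]'
python3 - <<'E'
from h import *
s=read_state(); im=capture("wrist"); cv2.imwrite("pics/w3.png",im)
f,cx,cy,R,t=cam("wrist"); print(s["position"],s["tcp_rot"]); np.savez("w3.npz",R=R,t=t,p=s["position"],r=s["tcp_rot"])
E
```

```text
time: 9.8
position: [499.0, 89.0, 221.8]
tcp_rot: [-3.138, -0.012, 1.763]
wrist_force: [0.2, -0.4, -2.2]
grip_width: 13.4
gripper_force: 58.8
time: 10.3
position: [496.1, -64.2, 220.2]
tcp_rot: [-3.138, -0.013, 1.762]
wrist_force: [1.0, -0.8, -2.4]
grip_width: 13.2
gripper_force: 58.8
time: 10.8
position: [492.9, -201.9, 218.8]
tcp_rot: [-3.139, -0.013, 1.761]
wrist_force: [-0.1, -0.5, -2.2]
grip_width: 13.4
gripper_force: 58.8
time: 11.3
position: [493.8, -199.5, 220.4]
tcp_rot: [-3.141, -0.012, 1.764]
wrist_force: [0.6, -0.2, -1.8]
grip_width: 13.3
gripper_force: 58.8
[ 493.76660276 -199.5245936   220.39183139] [-3.14052957 -0.01172298  1.76371804]
```

View pics/w3.png

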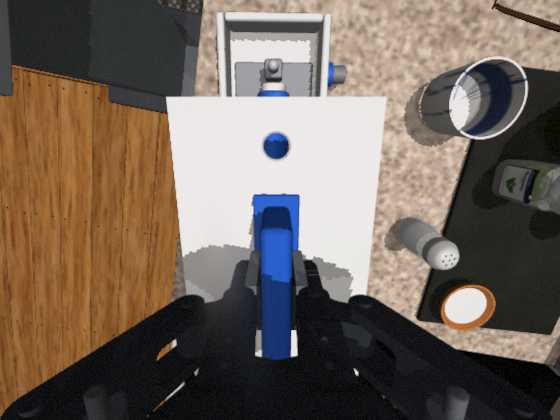

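The pin on the +y side shows at about (273,65) with the rim's end corners at (219,14) and (329,14). I'll zoom in for precise pixels.

```bash
python3 - <<'E'
import cv2
im=cv2.imread("pics/w3.png"); cv2.imwrite("pics/c3.png",cv2.resize(im[5:100,210:340],None,fx=6,fy=6,interpolation=cv2.INTER_CUBIC))
E
```

```text
(no output)
```

View pics/c3.png

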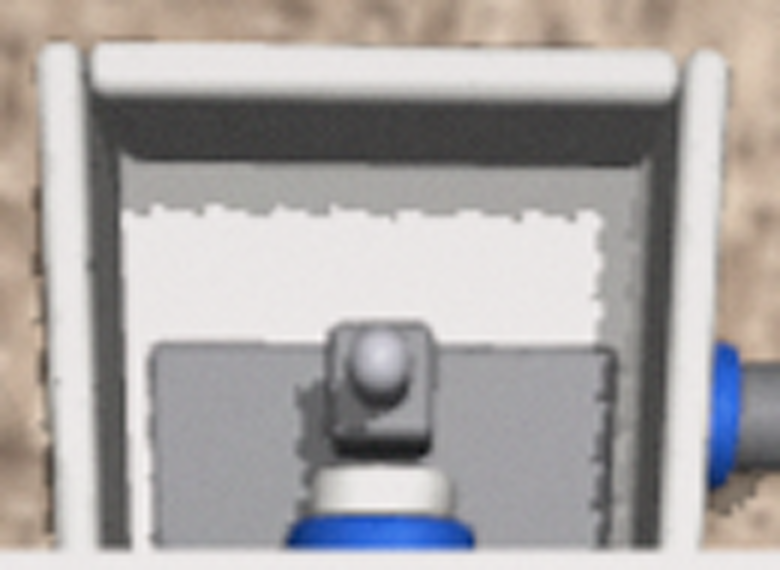

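The crop shows the pin's domed tip at crop (380,358), radius about 30. The rim's outer end corners are at (40,45) and (726,55).

```bash
python3 - <<'E'
import numpy as np,cv2,h
d=np.load("w3.npz"); R,t=d["R"],d["t"]; f,cx,cy,_,_=h.cam("wrist")
def w(c,z):
    u,v=c[0]/6+209.6,c[1]/6+4.6; q=R.T@np.array([(u-cx)/f,(v-cy)/f,1]); o=-R.T@t; return (o+q*(z-o[2])/q[2])
pin=w((380,358),60); l,r=w((40,45),48),w((726,55),48)
l2,r2=w((56,545),48),w((710,545),48)
e=r-l; ang=np.arctan2(e[1],e[0]); print("pin",pin,"l",l,"r",r,"w",np.linalg.norm(e[:2]),"yaw",np.degrees(ang))
for a,b in((l2,l),(r2,r)): k=b-a; print("side yaw",np.degrees(np.arctan2(-k[0],k[1])))
ex=np.array([np.cos(ang),np.sin(ang)]); ey=np.array([-ex[1],ex[0]])
c=(l+r)[:2]/2-105*ey; print("centre",c,"pin in box",(pin[:2]-c)@ex,(pin[:2]-c)@ey)
# hole in this picture: expected with current TCP
print("front hole at TCP-3.7:",d["p"],d["r"])
E
```

```text
pin [466.93186196 -74.55866469  60.        ] l [405.82668817 -39.11683389  48.        ] r [511.51262528 -19.88534425  48.        ] w 107.4214480278501 yaw 10.313171800757619
side yaw 9.758141477921296
side yaw 12.010551941246709
centre [ 477.46763841 -132.80469929] pin in box 0.062134741786417536 59.19120941086838
front hole at TCP-3.7: [ 493.76660276 -199.5245936   220.39183139] [-3.14052957 -0.01172298  1.76371804]
```

```bash
python3 -m crank '[[[-1,-0.5,-0.03,0,0],[-1,-0.8,-0.03,0,0],[-1,-0.9,-0.03,0,0],[-1,-0.7,-0.03,0,0],[-1,-0.35,0,0,0]]]'
python3 -m crank '[[[-1,0,0,0,0],[-1,0,0,0,0],[-1,0,0,0,0],[-1,0,0,0,0],[-1,0,0,0,0]]]'
python3 - <<'E'
from h import *
s=read_state(); im=capture("wrist"); cv2.imwrite("pics/w4.png",im)
f,cx,cy,R,t=cam("wrist"); print(s["position"],s["tcp_rot"]); np.savez("w4.npz",R=R,t=t,p=s["position"],r=s["tcp_rot"])
print(proj("wrist",[491,-202.3,60]),proj("wrist",[467,-74.6,60]))
cv2.imwrite("pics/c4.png",cv2.resize(im[5:100,210:340],None,fx=6,fy=6,interpolation=cv2.INTER_CUBIC))
E
```

```text
time: 11.85
position: [514.2, -332.2, 218.7]
tcp_rot: [-3.141, -0.01, 1.76]
wrist_force: [0.2, -0.5, -1.5]
grip_width: 13.4
gripper_force: 58.9
time: 12.35
position: [513.7, -328.0, 219.0]
tcp_rot: [-3.141, -0.012, 1.763]
wrist_force: [0.6, -0.9, -1.9]
grip_width: 13.2
gripper_force: 58.8
[ 513.7206258  -328.00460601  219.04661831] [-3.140548   -0.01168279  1.76345267]
[277.33236609  64.03739336] [ 278.64948921 -112.3645878 ]
```

View pics/c4.png

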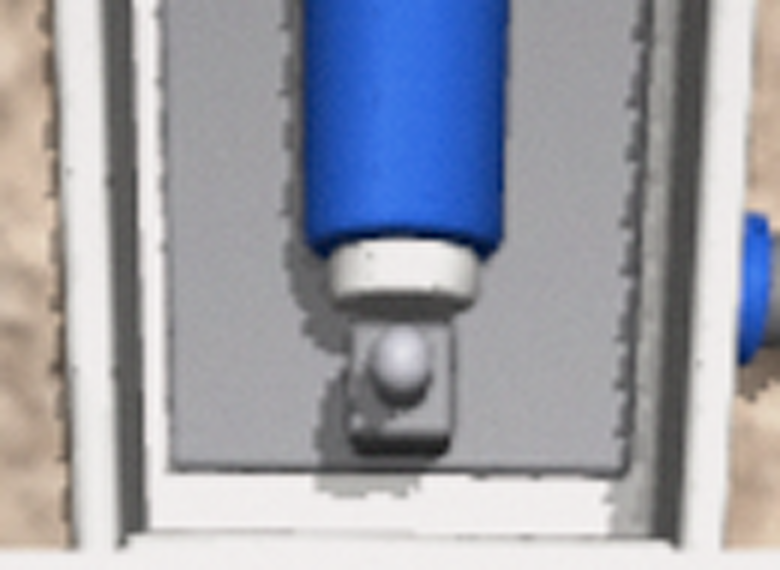

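The second pin's tip is at crop (402,358), within a pixel of the prediction. Now I'll measure the plate's hole the same way and compute the alignment.

```bash
python3 - <<'E'
import numpy as np,cv2,h
f,cx,cy,_,_=h.cam("wrist")
def W(d,u,v,z):
    R,t=d["R"],d["t"]; q=R.T@np.array([(u-cx)/f,(v-cy)/f,1]); o=-R.T@t; return (o+q*(z-o[2])/q[2])
d3,d4=np.load("w3.npz"),np.load("w4.npz")
P1=W(d3,380/6+209.6,358/6+4.6,60); P2=W(d4,402/6+209.6,358/6+4.6,60)
D=(P1-P2)[:2]; a=np.arctan2(-D[0],D[1]); M=(P1+P2)[:2]/2
print("pins",P1,P2,np.linalg.norm(D),"yaw",np.degrees(a),"mid",M)
for n,d in(("w3",d3),("w4",d4)):
    im=cv2.imread(f"pics/{n}.png").astype(float); roi=im[125:168,255:298].min(2)
    m=(roi<170).astype(np.uint8); c=max(cv2.findContours(m,0,1)[0],key=cv2.contourArea); (x,y),ax,_=cv2.fitEllipse(c)
    ty=d["r"][2]; ex=np.array([np.cos(ty),np.sin(ty)]); ey=np.array([np.sin(ty),-np.cos(ty)])
    # tilt: plate tilted with tool; front hole height
    H=W(d,x+255,y+125,d["p"][2]-3.7); e=H[:2]-d["p"][:2]
    print(n,"hole px",x+255,y+125,ax,"in tool",e@ex,e@ey,"tool yaw",np.degrees(ty)-90)
e=M-d4["p"][:2]; print("tool shift TCP->mid",e@ex,e@ey)
E
```

```text
pins [466.93186196 -74.55866469  60.        ] [ 490.361088   -202.62403685   60.        ] 130.1908913083117 yaw 10.36746269891101 mid [ 478.64647498 -138.59135077]
w3 hole px 275.9878807067871 145.53198623657227 (26.26305389404297, 26.537933349609375) in tool 64.73966185074332 0.480856468614105 tool yaw 11.053600015955482
w4 hole px 276.30481338500977 146.2968692779541 (25.14887237548828, 25.723188400268555) in tool 64.36197258157888 0.6428728077820729 tool yaw 11.038395098616519
tool shift TCP->mid 192.62447322845273 1.8410951534710236
```

```bash
python3 -m crank '[[[-1,0.4,0,0,0.14],[-1,0.75,0,0,0],[-1,0.8,0,0,0],[-1,0.8,0,0,0],[-1,0.8,0,0.3,0]]]'
python3 -m crank '[[[-1,0.75,0,0.5,0],[-1,0.35,0,0.6,0],[-1,0.1,0,0.6,0],[-1,0,0,0.5,0],[-1,0,0,0.2,0]]]'
python3 -m crank '[[[-1,0,0,0,0],[-1,0,0,0,0],[-1,0,0,0,0],[-1,0,0,0,0],[-1,0,0,0,0]]]'
python3 - <<'E'
from h import *
s=read_state(); p=s["position"]; y=s["tcp_rot"][2]; print(p,s["tcp_rot"],s["wrist_force"],s["moment"])
e=np.array([478.1,-138.3])-p[:2]; print(e@[np.cos(y),np.sin(y)],e@[np.sin(y),-np.cos(y)],np.degrees(y)-90)
im=capture("wrist"); cv2.imwrite("pics/c5.png",cv2.resize(im[90:200,200:350],None,fx=5,fy=5,interpolation=cv2.INTER_CUBIC))
E
```

```text
time: 12.9
position: [488.7, -187.6, 210.2]
tcp_rot: [3.14, -0.01, 1.75]
wrist_force: [0.9, 0.2, -2.2]
grip_width: 13.3
gripper_force: 58.8
time: 13.4
position: [477.1, -138.8, 111.2]
tcp_rot: [-3.137, -0.014, 1.751]
wrist_force: [-0.3, -0.3, -2.6]
grip_width: 12.9
gripper_force: 58.8
time: 13.9
position: [479.9, -141.2, 113.8]
tcp_rot: [-3.142, -0.011, 1.75]
wrist_force: [0.9, 0.2, -2.8]
grip_width: 13.1
gripper_force: 58.8
[ 479.89799575 -141.20958986  113.81911167] [-3.1415598  -0.01077442  1.74989171] [ 0.94675672  0.19411994 -2.77199324] [ 0.0259016   0.00310699 -0.05954084]
3.183345741958198 -1.2509243524473823 10.261409839454174
```

View pics/c5.png

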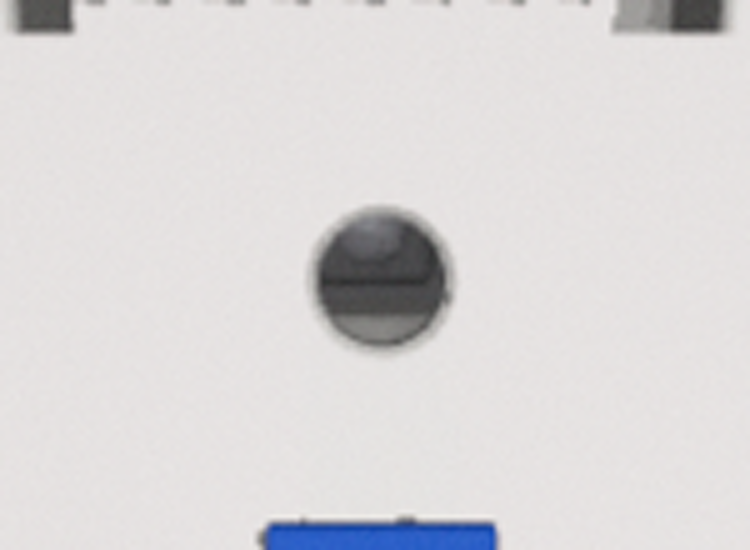

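Through the front hole at crop (381,278) the pin's dome shows at about (372,232), which agrees with the computed correction of +3 mm x and −1.25 mm y.

```bash
python3 -m crank '[[[-1,0.08,-0.03,0.2,0],[-1,0,0,0.3,0],[-1,0,0,0.2,0],[-1,0,0,0,0],[-1,0,0,0,0]]]'
python3 - <<'E'
from h import *
s=read_state(); p=s["position"]; y=s["tcp_rot"][2]; print(p,s["tcp_rot"],s["wrist_force"],s["moment"])
e=np.array([478.1,-138.3])-p[:2]; print(e@[np.cos(y),np.sin(y)],e@[np.sin(y),-np.cos(y)],np.degrees(y)-90)
im=capture("wrist"); cv2.imwrite("pics/w6.png",im)
print("pin1 pred",proj("wrist",[466.93,-74.56,60]),"tip",proj("wrist",[466.93,-74.56,64.5]))
E
python3 -m crank '[[[-1,0,0,0,0],[-1,0,0,0,0],[-1,0,0,0,0],[-1,0,0,0,0],[-1,0,0,0,0]]]'
```

```text
time: 14.45
position: [476.9, -137.3, 84.4]
tcp_rot: [-3.139, -0.012, 1.75]
wrist_force: [-0.5, 0.2, -2.1]
grip_width: 13.2
gripper_force: 58.8
[ 476.9281301  -137.34737042   84.37239638] [-3.13904903 -0.01244938  1.75016041] [-0.53364416  0.21738664 -2.11655043] [-0.04061305 -0.00171055 -0.04496403]
-1.1464130270383923 0.9831171668851558 10.276804889703513
pin1 pred [276.80693016 144.41146544] tip [276.825303   145.03174814]
time: 15.0
position: [477.5, -137.6, 85.2]
tcp_rot: [-3.141, -0.011, 1.75]
wrist_force: [-0.1, 0.4, -1.3]
grip_width: 13.3
gripper_force: 58.8
```

```bash
python3 -m crank '[[[-1,-0.02,0.01,0.1,0],[-1,0,0,0.1,0],[-1,0,0,0.05,0],[-1,0,0,0,0],[-1,0,0,0,0]]]'
python3 -m crank '[[[-1,0,0,0.05,0],[-1,0,0,0.05,0],[-1,0,0,0,0],[-1,0,0,0,0],[-1,0,0,0,0]]]'
```

```text
time: 15.5
position: [477.8, -138.1, 74.9]
tcp_rot: [-3.14, -0.012, 1.75]
wrist_force: [-0.2, 0.2, -2.0]
grip_width: 13.0
gripper_force: 58.8
time: 16.0
position: [478.0, -138.1, 71.1]
tcp_rot: [-3.14, -0.012, 1.75]
wrist_force: [0.3, -0.4, -2.2]
grip_width: 13.5
gripper_force: 58.8
```

No contact 3 mm below pin-top height, so the pins are entering the holes. I'll continue down gently.

```bash
python3 -m crank '[[[-1,0,0,0.05,0],[-1,0,0,0.05,0],[-1,0,0,0,0],[-1,0,0,0,0],[-1,0,0,0,0]]]'
python3 -m crank '[[[-1,0,0,0.05,0],[-1,0,0,0.05,0],[-1,0,0,0,0],[-1,0,0,0,0],[-1,0,0,0,0]]]'
```

```text
time: 16.5
position: [478.0, -138.1, 67.1]
tcp_rot: [-3.14, -0.012, 1.75]
wrist_force: [0.7, 0.1, -1.6]
grip_width: 13.2
gripper_force: 58.8
time: 17.0
position: [477.9, -138.0, 63.1]
tcp_rot: [-3.14, -0.012, 1.75]
wrist_force: [0.6, 0.5, -3.4]
grip_width: 13.2
gripper_force: 58.8
```

```bash
python3 -m crank '[[[-1,0,0,0.05,0],[-1,0,0,0.03,0],[-1,0,0,0,0],[-1,0,0,0,0],[-1,0,0,0,0]]]'
python3 -m crank '[[[-1,0,0,0.04,0],[-1,0,0,0.03,0],[-1,0,0,0,0],[-1,0,0,0,0],[-1,0,0,0,0]]]'
```

```text
time: 17.5
position: [477.9, -138.0, 59.9]
tcp_rot: [-3.14, -0.012, 1.75]
wrist_force: [0.4, -0.8, -2.3]
grip_width: 13.4
gripper_force: 58.8
time: 18.0
position: [478.1, -138.1, 57.6]
tcp_rot: [-3.141, -0.011, 1.75]
wrist_force: [-2.8, -0.1, 5.5]
grip_width: 13.0
gripper_force: 60.0
```

Contact at TCP z 57.6, the predicted seated height. I'll press slightly, release and rise.

```bash
python3 -m crank '[[[-1,0,0,0.02,0],[-1,0,0,0,0],[-1,0,0,0,0],[0.3,0,0,0,0],[0.3,0,0,0,0]]]'
python3 -m crank '[[[0.3,0,0,0,0],[0.3,0,0,0,0],[0.6,0,0,0,0],[0.6,0,0,0,0],[0.6,0,0,0,0]]]'
python3 -m crank '[[[0.6,0,0,-0.2,0],[0.6,0,0,-0.6,0],[0.6,0,0,-0.9,0],[0.6,0,0,-0.9,0],[0.6,0,0,-0.9,0]]]'
python3 -m crank '[[[0.6,-0.5,0,-0.5,0],[0.6,-0.7,0,0,0],[0.6,-0.3,0,0,0],[0.6,0,0,0,0],[0.6,0,0,0,0]]]'
python3 - <<'E'
from h import *
s=read_state(); im=capture("wrist"); cv2.imwrite("pics/w7.png",im); cam("wrist")
for t,z in(("cover",48),("cover_grip",69)):
    for r in place_of("wrist",t)[:2]: print(t,r["score"],r["position"],ray("wrist",r["position"],z))
E
```

```text
time: 18.5
position: [478.3, -138.1, 56.3]
tcp_rot: [-3.141, -0.011, 1.75]
wrist_force: [-0.3, -0.3, 0.1]
grip_width: 41.2
gripper_force: 0.0
time: 19.0
position: [477.9, -138.0, 56.2]
tcp_rot: [-3.14, -0.012, 1.75]
wrist_force: [-0.1, -0.1, 0.5]
grip_width: 68.2
gripper_force: 0.0
time: 19.5
position: [478.1, -139.5, 198.2]
tcp_rot: [-3.141, -0.011, 1.75]
wrist_force: [0.6, -0.8, -0.1]
grip_width: 68.3
gripper_force: 0.0
time: 20.0
position: [488.3, -198.1, 214.9]
tcp_rot: [-3.139, -0.014, 1.75]
wrist_force: [-0.6, -0.4, -0.1]
grip_width: 68.0
gripper_force: 0.0
cover 0.88 [277.1, 137.2] [ 478.64822012 -137.57942517   48.        ]
cover_grip 0.67 [275.9, 138.4] [ 477.48620807 -137.88903525   69.        ]
```

View pics/w7.png

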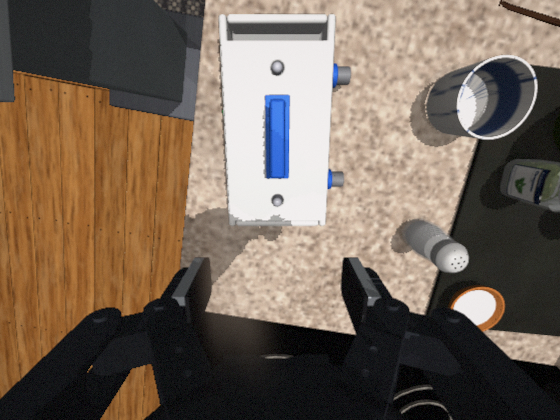

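The plate lies on the rim with both pins standing through its holes at (278,67) and (278,200). It is aligned with the housing, and the gripper is clear of it.

```bash
python3 -c "
from bench import *
print(sign_off())"
```

```text
the job is handed in; nothing more can be done
None
```

The white cover is back on the filter housing, flush on the rim with both pins through its holes; I lowered it until it bottomed out before letting go, left the beaker, salt shaker and pepper untouched, and handed the job in at about 20 s (no verdict was returned).

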